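Fit the vent filter and hold the sprung case lid at its balance point

ROBOT

A 7-joint arm with a two-finger parallel gripper is mounted at the origin on the work surface. World frame = base frame: x ahead of the robot, y to its left, z up, the work surface at z = 0. Lengths are in m, angles in degrees, forces in N, time in s.
With the tool pointing down it reaches from about 0.425 to 0.875 m from the base axis. Payload 4.7 kg.
Tool frame: the origin (TCP) lies midway between the tips of the shut fingers; the grasp point (between the pads) lies 19 mm behind it; z points along the fingers, y is the line along which they close (so a half turn about z gives the same grasp; the last joint's range is limited). The gripper opens to 87 mm and grips with 3 to 60 N. Pads are 19 mm wide; open, the fingers measure 117 mm over their backs; the gripper's body (75 mm by 190 mm) begins 51 mm behind the grasp point.
Start: joints at [-72.703, 18.392, -4.016, 83.108, 1.295, 78.541, -3.26], TCP at [0.185, 0.623, 0.223] pointing down, gripper open.
Joint ranges: [-163.93, 163.93], [-17.29, 119.83], [-79.2, 71.16], [3.27, 140.29], [-89.18, 269.18], [5.43, 117.66], [-154.24, 154.24]. Speed limits (degrees/s): [147.25, 147.25, 180, 180, 180, 180, 180].

INTERFACE

Orientations are given as [roll, pitch, yaw] about the fixed x, y, z axes, in that order (R = Rz(yaw) Ry(pitch) Rx(roll)).
In Python, from cell import env, viewer, boxes_of, masks_of gives the robot as it stands. The module is installed in compiled form; this text tells all that it offers.
- The arm moves only by the tool apply_moves, never from a script. Its argument "moves" is a list of rows, each a list of 7 numbers: the shift along the tool's x, y, z scaled (see below), then the turn, a rotation vector about the tool's x, y, z scaled (see below), then the opening, from 0 (shut) to 1 (fully open). A call has 1 to 20 rows; each row is the pose to reach, as a shift and turn from the pose commanded when the call began, along the tool's axes at that moment; what a row does not reach only later rows make up. The controller multiplies each number of a shift by 0.2 m and each number of a turn by 1.5 rad. A row lasts 1/10 s, in which the tool goes at most 50 mm and 8.59 degrees, less where a joint would pass 70% of its speed; a pose out of reach is approached as far as the arm can. A call with a number of a shift or a turn outside -1 to 1 is refused whole. A call with a gripper value outside its range is refused whole. The fingers move at their own pace and stop on an object; "grip_force" is the grip in N (left out, the last holds). Time passes only in rows, so rows that repeat a pose let the fingers close. It gives the time, the measured TCP pose, the force, the opening and the grip force at its end, in the units of the state.
- env.get_obs(): the state, without advancing time (a new reading comes with each control period).
- viewer.read_camera(name): name is "scene" or "top" or "wrist"; returns the picture (480x640x3 uint8, red, green, blue); there is no depth.
- viewer.get_calibration(name): a dict with "fov_y" (degrees; the focal length in pixels is half the picture's height over the tangent of half this angle, whatever the lens; pixels are square), "cx", "cy" (the principal point, pixels), "k1" (the pictures are not rectified: a ray, as slopes to the right and down, at radius r is drawn at 1 + k1 r^2 times it, then the intrinsics apply), "position" and "orientation" of the camera in the world. Camera axes: x right, y up, looking along -z (the intrinsics and any distortion apply to the point x, -y, -z); pixel columns grow to the right and rows downward; lengths in m; the calibration is good to about 2 mm. A picture is of the moment at which its call begins: read the wrist's pose just before it. get_calibration takes no time and is no camera call; for the wrist camera it gives the pose at the moment of the call.
- env.sign_off(): hands the job in; it is judged then, once.
Trained networks look in the newest picture that a camera, given by its name, has taken for a name from the list of things; names that differ only in an ending like _2 or _b are one class to them, and where a whole thing is asked for, a point or a joint stands for the part that bears it (a point fixed in the world has none). Each returns a list of dicts, best first, with "conf" (0 to 1); they miss things now and then, are a little off and sometimes report something else, mostly with a low value. They report only what shows in the picture. A call takes as long as a camera call. They do not tell look-alikes from the thing itself.
- boxes_of(camera, target): "location" ([column, row] in pixels, amid what is visible of it).
- masks_of(camera, target): "pixels" (480x640 bool, what is visible of it) and "location" ([column, row] in pixels, amid what is visible of it).
The state is a dict: "time_s": time; "qpos": joint angles; "joint_velocities": joint speeds; "effort": joint torques, N m; "tool_pos": TCP position; "tool_rot": TCP orientation; "force": force on the tool from outside, world axes, zero at the start; "wrist_torque": the same for the moment, N m; "grip_width": finger opening in m; "grasp_force": force on a finger pad.
Only numpy, scipy, OpenCV 4.12 (cv2) and the standard library are available. Lean on these libraries where they do the work, as an engineer would, in place of code of your own. Each camera call takes 0.05 s, during which the arm holds its last target. There are 200 camera calls.

TASK

In the museum store, first push the orange vent filter all the way down onto the steel port on the storage case and let go of it, so that the sealed case can breathe. Only then lift the case's sprung lid by its blue bar until it is clearly past its balance point (by about five degrees), never letting it fly open, and ease it back until it hangs just below the balance point (some five to eight degrees short of it), where it would close by itself. Finish while still holding the lid still there, with nothing but the gripper carrying it, the filter still fully home and the jar, bowl and tray left where they are.

Things in the scene. Friction and masses are not known exactly. Their poses are not given: they have to be found in the camera images.
- filter_center (a point): Centre (half-way up) of the loose vent filter: an upright rigid orange plastic sleeve, 70 mm tall, 31 mm outside and 19 mm inside diameter, open at both ends, about 60 g; z is its axis. It stands on the bench to the left or the right of the case. Either end may go down.
- port_foot (a point): Foot of the port: an upright steel spigot, 16 mm diameter, 35 mm tall with a chamfered tip, rising from this point on the flat top (70 mm above the bench) of the bay on the case's left (+y) side. The filter is fully home when it stands on that flat top, its centre 35 mm above this point. Only sliding friction resists it.
- case: The fixed grey steel storage case, 170 (x) by 310 (y) mm, origin at the centre of its underside; its front faces its own -x (towards the robot), its y runs along the hinge. The lidded compartment, 90 mm tall, spans y = -155 to +65 mm, the bay with the port, 70 mm tall, y = +65 to +155 mm (port at y = +110 mm). It does not move.
- lid (a joint): Lid angle, rad: 0 = shut (level, the start), growing as its front rises, stop at 1.75. A spring helps it open: below the balance point, 1.00 rad (57 degrees), its weight wins and it falls shut; above, the spring wins and it flies open. Lifting at the bar takes about 2.5 N at first, falling to none at the balance point; 0.1 rad either side it pulls about 0.5 N, so hold it both ways.
- hinge (a point): Middle of the lid's hinge line, at the rear top edge of the compartment, 88.5 mm above the bench. The lid is a white frame with a clear pane, 172 mm front to back, 220 mm wide, 8 mm thick (front rail 22 mm), 0.9 kg. Axes turn with the lid; y runs along the hinge.
- bar (a point): Middle of the blue pull bar: round, 12 mm diameter, 120 mm long, parallel to the hinge, on a bracket at each end. In the lid's axes it lies 210 mm in front (-x) of the hinge line and 42 mm above it: with the lid shut, 130 mm above the bench, 38 mm before the lid's front edge, free round its middle. Pinch it from above, across the bar; it turns between the fingers as the lid swings.
- jar: Bystander: a closed jar, 52 mm diameter, 75 mm tall, on the other side of the case from the filter; origin at the centre of its underside.
- bowl: Bystander: a terracotta bowl, 100 mm diameter, 45 mm tall, at the left; origin at the centre of its underside.
- tray: Bystander: an open cardboard-brown tray, 120 by 90 by 30 mm, at the right; origin at the centre of its underside.
Mind the look-alikes: they are no part of the job. Of the things that look like the part that bears filter_center, the largest one is meant.

How it is judged:
By the outcome, as a careful person would: the job done as asked, in the order asked, and still so for the second after the job is handed in, while the arm keeps its last pose, push and grip.
It also fails if it takes over 64 s, if anything falls off the work surface, if the arm or the gripper's body presses on something with over 40 N, if the wrist force passes 120 N, or if a joint passes its speed limit or range.

## Working session

There is one attempt and no reset: what is moved stays moved. The work goes in short steps, Python scripts to look and compute and a tool call to move; the robot and the scene stay as the last step left them, time stands still between calls to the robot, and variables do not carry over. Pictures are saved under pics/ and viewed, at most 10 in all, crops included, and the job is handed in when it is done.

Besides the shell and the picture viewer there is one more tool, called after "Request:" as name([rows], argument=value, ...), one row to a line, values as JSON. apply_moves: Moves the arm, as the interface text tells. Shifts and turns lie within -1 to 1; 1 stands for 0.2 m of shift or 1.5 rad of turn. Its arguments: {"type":"object","properties":{"moves":{"type":"array","items":{"type":"array","items":{"type":"number","minimum":-1,"maximum":1}}},"grip_force":{"type":"number"}},"required":["moves"]}

```bash
mkdir -p pics
cat > h.py <<'E'
import numpy as np, cv2
from cell import env, viewer, boxes_of, masks_of
from scipy.spatial.transform import Rotation as Rn
def orient(o):
    o=np.array(o,float)
    if o.shape==(3,3): return o
    if o.size==4: return Rn.from_quat(o).as_matrix()
    return Rn.from_euler('xyz',o,degrees=True).as_matrix()
def ray(cal,px):
    f=240/np.tan(np.radians(cal['fov_y'])/2)
    d=np.array([(px[0]-cal['cx'])/f,(px[1]-cal['cy'])/f]); s=d.copy()
    for _ in range(30): s=d/(1+cal['k1']*(s@s))
    v=orient(cal['orientation'])@np.array([s[0],-s[1],-1]); return np.array(cal['position'],float),v/np.linalg.norm(v)
def proj(cal,p):
    f=240/np.tan(np.radians(cal['fov_y'])/2)
    q=orient(cal['orientation']).T@(np.array(p)-cal['position']); s=np.array([q[0],-q[1]])/-q[2]
    return np.array([cal['cx'],cal['cy']])+f*s*(1+cal['k1']*(s@s))
def atz(cal,px,z):
    o,v=ray(cal,px); return o+v*(z-o[2])/v[2]
def tri(rs):
    A=0;b=0
    for o,v in rs:
        P=np.eye(3)-np.outer(v,v); A=A+P; b=b+P@o
    p=np.linalg.solve(A,b); return p,[np.linalg.norm(np.cross(p-o,v)) for o,v in rs]
E
python3 - <<'E'
from h import *
o=env.get_obs(); print({k:np.round(v,3) for k,v in o.items()})
for c in ['scene','top']:
    im=viewer.read_camera(c); cv2.imwrite(f'pics/{c}0.png',im[:,:,::-1]); print(c,viewer.get_calibration(c))
    for t in ['filter_center','case','lid','bar','jar','bowl','tray','port_foot','hinge']:
        print(t,[(np.round(b['location'],1).tolist(),round(b['conf'],2)) for b in boxes_of(c,t)])
E
```

```text
{'time_s': np.float64(0.0), 'qpos': array([-72.704,  18.437,  -4.014,  83.175,   1.297,  78.542,  -3.262]), 'joint_velocities': array([-0.065, -0.003, -0.017,  0.028, -0.018,  0.016,  0.026]), 'effort': array([ 0.0000e+00, -4.9129e+01, -4.0400e-01, -3.1254e+01, -6.4000e-02,
        4.3000e-02,  0.0000e+00]), 'tool_pos': array([0.184, 0.623, 0.221]), 'tool_rot': array([-1.79892e+02,  8.00000e-03,  1.63511e+02]), 'force': array([-0.073, -0.942, -0.345]), 'wrist_torque': array([-0.013, -0.033,  0.025]), 'grasp_force': np.float64(0.0), 'grip_width': np.float64(0.087)}
scene {'fov_y': 47.13754198594146, 'cx': 320.400862748334, 'cy': 243.3131262210402, 'k1': -0.06015740989577357, 'position': array([1.3277574 , 0.64229955, 0.94723758]), 'orientation': array([ 49.04074992,   0.70005739, 130.20069909])}
filter_center [([447.3, 285.6], 0.72), ([478.6, 300.9], 0.61), ([497.9, 314.7], 0.55)]
case [([322.7, 259.3], 0.64), ([204.2, 221.7], 0.22)]
lid [([309.9, 231.8], 0.79), ([447.2, 358.9], 0.59)]
bar [([316.5, 232.2], 0.61)]
jar [([253.6, 202.0], 0.72)]
bowl [([451.8, 353.5], 0.8)]
tray [([202.4, 221.6], 0.89)]
port_foot [([323.5, 257.1], 0.7)]
hinge [([312.8, 236.1], 0.81)]
top {'fov_y': 53.101232613418034, 'cx': 317.6477564467096, 'cy': 232.41324836074168, 'k1': -0.1328454586153132, 'position': array([0.51727221, 0.02026468, 1.26167611]), 'orientation': array([  2.58951837,  -1.24099931, -91.14872766])}
filter_center [([180.4, 278.8], 0.54), ([209.5, 279.7], 0.45), ([150.3, 278.4], 0.42)]
case [([318.1, 232.0], 0.9)]
lid [([330.2, 230.6], 0.78)]
bar [([332.7, 234.2], 0.86)]
jar [([431.7, 252.4], 0.84)]
bowl [([160.5, 210.1], 0.85)]
tray [([457.4, 208.2], 0.86)]
port_foot [([332.8, 230.8], 0.65), ([319.0, 230.9], 0.55)]
hinge [([332.7, 232.9], 0.65)]
```

Run:
```python
from h import *
a=cv2.imread('pics/scene0.png'); b=cv2.imread('pics/top0.png')
cv2.imwrite('pics/c1.png',cv2.resize(a[160:400,160:540],(798,504),interpolation=cv2.INTER_CUBIC))
cv2.imwrite('pics/c2.png',cv2.resize(b[150:350,120:500],(798,420),interpolation=cv2.INTER_CUBIC))
T=viewer.get_calibration('top');S=viewer.get_calibration('scene')
for c in ['scene','top']:
    viewer.read_camera(c)
    for m in masks_of(c,'filter_center'):
        ys,xs=np.nonzero(m['pixels']); print(c,np.round(m['location'],1),round(m['conf'],2),len(xs),xs.min(),xs.max(),ys.min(),ys.max())
for s,t in zip([(447.3,285.6),(478.6,300.9),(497.9,314.7)],[(209.5,279.7),(180.4,278.8),(150.3,278.4)]):
    print(tri([ray(S,s),ray(T,t)]), [proj(S,tri([ray(S,s),ray(T,t)])[0])])
```

```text
scene [500.7 315.9] 0.63 257 494 508 305 328
scene [477.3 300.1] 0.61 360 468 484 287 315
scene [444.2 288.9] 0.61 191 440 450 277 300
top [177.9 277.4] 0.64 195 169 187 274 286
top [152.3 279.7] 0.44 134 146 161 274 284
(array([0.45474988, 0.27504068, 0.02785182]), [np.float64(0.0027209442314439004), np.float64(0.0027209442314439897)]) [array([446.1181509 , 285.67901168])]
(array([0.45650638, 0.35339186, 0.02971705]), [np.float64(0.006098804272831431), np.float64(0.0060988042728314954)]) [array([475.84623727, 301.11768027])]
(array([0.46569937, 0.41835044, 0.03890229]), [np.float64(0.006571018700859903), np.float64(0.006571018700859814)]) [array([500.97349324, 314.35523464])]
```

View pics/c1.png

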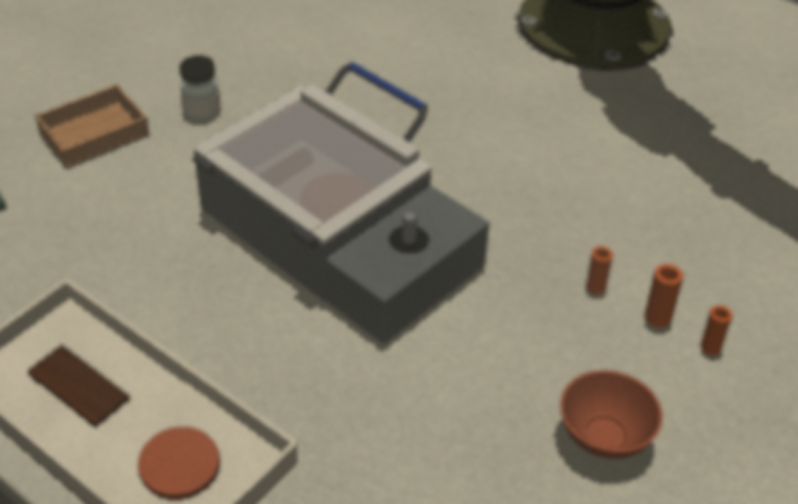

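View pics/c2.png

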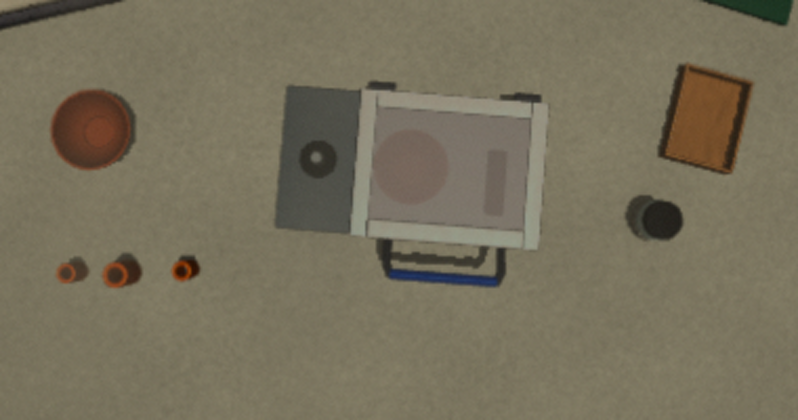

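The three orange sleeves are in scene at (445,289), (476,301) and (500,316), and in top at about (207,279), (176,279) and (152,279). The middle one is clearly the tallest and thickest in the enlarged crop, so it is the filter. The port tip is at scene (355,263) and top (270,225). The blue bar's middle is at scene (345,201) and top (331,282).

Run:
```python
from h import *
T=viewer.get_calibration('top');S=viewer.get_calibration('scene')
def blobs(f,lo,hi,win,n):
    im=cv2.imread(f); m=cv2.inRange(cv2.cvtColor(im,cv2.COLOR_BGR2HSV),lo,hi)
    z=np.zeros_like(m); x0,x1,y0,y1=win; z[y0:y1,x0:x1]=m[y0:y1,x0:x1]
    k,l,s,c=cv2.connectedComponentsWithStats(z)
    for i in sorted(range(1,k),key=lambda i:-s[i,4])[:n]:
        ys,xs=np.nonzero(l==i); p=np.c_[xs,ys].astype(float); c0=p.mean(0); w,V=np.linalg.eigh(np.cov((p-c0).T)); t=(p-c0)@V[:,1]
        print(f,s[i],c0.round(1),'ends',(c0+V[:,1]*t.min()).round(1),(c0+V[:,1]*t.max()).round(1)); yield c0,c0+V[:,1]*t.min(),c0+V[:,1]*t.max()
B1=list(blobs('pics/top0.png',(105,90,30),(130,255,255),(290,375,265,300),1))[0]
B2=list(blobs('pics/scene0.png',(105,90,30),(130,255,255),(310,380,180,225),1))[0]
srt=lambda a,k:sorted([a[1],a[2]],key=lambda p:p[0])
print('bar mid',tri([ray(T,B1[0]),ray(S,B2[0])]))
t=srt(B1,0); s=srt(B2,0)[::-1]
for a,b in zip(t,s): print('end',a,b,tri([ray(T,a),ray(S,b)]))
for a in t: print('at .13',atz(T,a,.13))
print('sc .13',[atz(S,a,.13) for a in s])
O=list(blobs('pics/top0.png',(2,110,60),(16,255,255),(140,225,260,295),3))
O=list(blobs('pics/scene0.png',(2,110,60),(16,255,255),(430,520,270,335),3))
ft,fs=(120+116/2.1,150+270/2.1),(160+668/2.1,160+273/2.1)
print('filter ring top',tri([ray(T,ft),ray(S,fs)]),atz(T,ft,.07),atz(S,fs,.07))
pt,ps=(270.5,224.8),(354.9,262.5)
print('port tip',tri([ray(T,pt),ray(S,ps)]),atz(T,pt,.105),atz(S,ps,.105))
for n,p,z in [('bl',(288,87),.07),('fl',(276,228),.07),('lidfl',(352,235),.09),('lidfr',(538,248),.09),('lidbl',(363,89),.09),('lidbr',(547,102),.09)]:
    print(n,atz(T,(120+p[0]/2.1,150+p[1]/2.1),z).round(4))
for n,p,z in [('jar',(431.7,252.4),.0375),('bowl',(160.5,210.1),.02),('small',(207,279),.05),('small',(152,279),.05)]: print(n,atz(T,p,z).round(3))
```

```text
pics/top0.png [305 278  52   8 196] [330.7 281.9] ends [356.  283.7] [305. 280.]
pics/scene0.png [327 191  34  20  73] [344.2 200.8] ends [360.  209.9] [327.1 190.9]
bar mid (array([ 0.45086448, -0.03390827,  0.12699472]), [np.float64(0.00019112374323266307), np.float64(0.0001911237432326106)])
end [305.00330355 279.95550703] [360.04356293 209.92463956] (array([0.45843965, 0.02446065, 0.13107783]), [np.float64(0.0027957021884302607), np.float64(0.002795702188430378)])
end [356.01905465 283.74336775] [327.07649707 190.86766608] (array([ 0.44515583, -0.09389138,  0.12694842]), [np.float64(0.0003537912223629768), np.float64(0.0003537912223629606)])
at .13 [0.45668849 0.02669361 0.13      ]
at .13 [ 0.44513244 -0.09330608  0.13      ]
sc .13 [array([0.45909142, 0.02149389, 0.13      ]), array([ 0.4486423 , -0.09144174,  0.13      ])]
pics/top0.png [169 274  18  13 152] [176.  280.6] ends [185.9 281.6] [168.8 279.9]
pics/top0.png [147 275  13  10  76] [152.1 279.8] ends [159.1 280.5] [146.9 279.3]
pics/top0.png [202 274  13  10  75] [206.8 278.7] ends [213.7 280.2] [201.7 277.5]
pics/scen
[... 222 characters left out ...]
 277.2] [442.8 299.2]
filter ring top (array([0.46144002, 0.35214683, 0.06871631]), [np.float64(0.0016259168490089003), np.float64(0.0016259168490088392)]) [0.46236993 0.35035488 0.07      ] [0.46145473 0.35375945 0.07      ]
port tip (array([0.59007732, 0.10760709, 0.10036456]), [np.float64(0.0002731930363738951), np.float64(0.0002731930363740345)]) [0.58962284 0.10747576 0.105     ] [0.59428437 0.11032108 0.105     ]
bl [0.6759 0.1423 0.07  ]
fl [0.5089 0.1588 0.07  ]
lidfl [0.4993 0.0684 0.09  ]
lidfr [ 0.4796 -0.1477  0.09  ]
lidbl [0.6692 0.0526 0.09  ]
lidbr [ 0.6503 -0.1627  0.09  ]
jar [ 0.515 -0.301  0.038]
bowl [0.639 0.402 0.02 ]
small [0.459 0.275 0.05 ]
small [0.461 0.416 0.05 ]
```

```bash
cat >> h.py <<'E'
def plan(target,yaw=84.5,frm=None):
    "shift/turn numbers in units of the moves, from measured pose to target TCP (tool straight down)"
    o=env.get_obs(); R=Rn.from_euler('xyz',o['tool_rot'],degrees=True)
    s=R.inv().apply(np.array(target)-(o['tool_pos'] if frm is None else frm))/.2
    r=(R.inv()*Rn.from_euler('xyz',[180,0,yaw],degrees=True)).as_rotvec()/1.5
    return np.round(s,4),np.round(r,4)
E
python3 - <<'E'
from h import *
o=env.get_obs(); print(plan([.323,.487,.24]))
c=viewer.get_calibration('wrist'); R=Rn.from_euler('xyz',o['tool_rot'],degrees=True)
print(c, R.inv().apply(c['position']-o['tool_pos']), (R.inv()*Rn.from_matrix(orient(c['orientation']))).as_matrix().round(3))
E
```

```text
(array([-0.8572, -0.4568, -0.0869]), array([ 1.000e-04, -0.000e+00,  9.193e-01]))
{'fov_y': 59.33367821480455, 'cx': 316.426987359018, 'cy': 245.93545290074886, 'k1': -0.09247106064113884, 'position': array([0.11693338, 0.64332222, 0.38546346]), 'orientation': array([-1.49022761e+01, -1.36412958e-02,  7.34941535e+01])} [ 7.05065531e-02  5.18190139e-05 -1.62848549e-01] [[-0.     0.966  0.257]
 [ 1.     0.    -0.   ]
 [-0.     0.257 -0.966]]
```

Request:
apply_moves([
  [-0.86, -0.455, -0.1, 0, 0, 0.92, 1],
  [-0.86, -0.455, -0.1, 0, 0, 0.92, 1],
  [-0.86, -0.455, -0.1, 0, 0, 0.92, 1],
  [-0.86, -0.455, -0.1, 0, 0, 0.92, 1],
  [-0.86, -0.455, -0.1, 0, 0, 0.92, 1],
  [-0.86, -0.455, -0.1, 0, 0, 0.92, 1],
  [-0.86, -0.455, -0.1, 0, 0, 0.92, 1],
  [-0.86, -0.455, -0.1, 0, 0, 0.92, 1],
  [-0.86, -0.455, -0.1, 0, 0, 0.92, 1],
  [-0.86, -0.455, -0.1, 0, 0, 0.92, 1],
  [-0.86, -0.455, -0.1, 0, 0, 0.92, 1],
])

```text
time_s: 2.3
tool_pos: [0.3236, 0.4872, 0.2426]
tool_rot: [180.0, -0.0, 84.6]
force: [0.3, 0.0, 0.3]
grip_width: 0.087
grasp_force: 0.0
```

```bash
python3 -c "
from h import *
print(plan([.462,.352,.2]))"
```

```text
(array([-0.6079,  0.7529,  0.2132]), array([ 0.0001, -0.0001,  0.001 ]))
```

Request:
apply_moves([
  [-0.608, 0.753, 0.213, 0, 0, 0, 1],
  [-0.608, 0.753, 0.213, 0, 0, 0, 1],
  [-0.608, 0.753, 0.213, 0, 0, 0, 1],
  [-0.608, 0.753, 0.213, 0, 0, 0, 1],
  [-0.608, 0.753, 0.213, 0, 0, 0, 1],
  [-0.608, 0.753, 0.213, 0, 0, 0, 1],
  [-0.608, 0.753, 0.213, 0, 0, 0, 1],
])

```text
time_s: 3.0
tool_pos: [0.4609, 0.3529, 0.2001]
tool_rot: [-180.0, -0.1, 84.6]
force: [-0.3, 0.3, -1.1]
grip_width: 0.0869
grasp_force: 0.0
```

Run:
```python
from h import *
print(env.get_obs()['tool_pos'].round(4),env.get_obs()['tool_rot'].round(2),env.get_obs()['joint_velocities'].round(2))
c=viewer.get_calibration('wrist'); im=viewer.read_camera('wrist'); cv2.imwrite('pics/w1.png',im[:,:,::-1])
np.save('cal_w1.npy',c,allow_pickle=True)
for b in masks_of('wrist','filter_center'):
    ys,xs=np.nonzero(b['pixels']);print(np.round(b['location'],1),b['conf'],len(xs),xs.min(),xs.max(),ys.min(),ys.max())
for z in (0,.035,.07): print(z,proj(c,[.462,.352,z]).round(1))
```

```text
[0.4609 0.3529 0.2001] [-1.7997e+02 -5.0000e-02  8.4620e+01] [-0.77 -0.13 -0.75 -0.04  0.18 -0.06 -0.29]
[327.3 305.9] 0.96 871 312 340 287 321
[313.3 229.3] 0.81 1787 293 334 201 256
[298.  149.3] 0.64 687 290 323 127 160
0 [318.3 218. ]
0.035 [318.5 226.4]
0.07 [318.7 236.8]
```

View pics/w1.png

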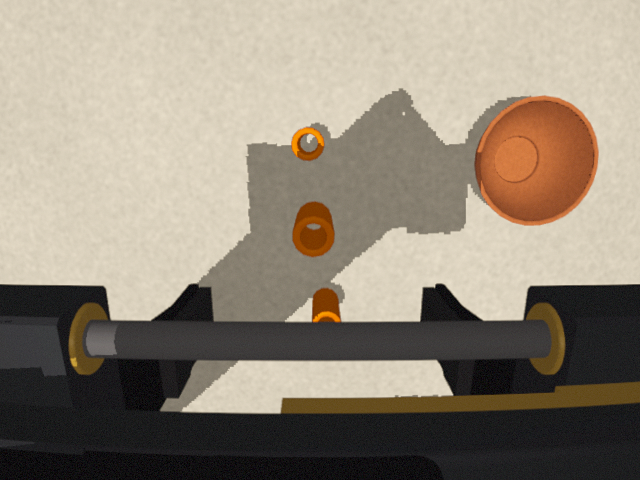

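The middle sleeve's top ring is at wrist (313.5,235). It is about 41 px wide, against about 32 and 28 px for the sleeves above and below it, so it is the largest and is confirmed as the filter.

Run:
```python
from h import *
c=np.load('cal_w1.npy',allow_pickle=True).item()
p=atz(c,(313.5,235.3),.07); print(p)
T=viewer.get_calibration('top');S=viewer.get_calibration('scene')
print(tri([ray(c,(313.5,235.3)),ray(S,(160+668/2.1,160+273/2.1)),ray(T,(120+116/2.1,150+270/2.1))]))
for dx in(-.0155,.0155): print(proj(c,p+[dx,0,0]),proj(c,p+[0,dx,0]))
print(plan([p[0],p[1],.031]))
```

```text
[0.45837622 0.35341858 0.07      ]
(array([0.45991003, 0.35233312, 0.06726396]), [np.float64(0.0016733109042863232), np.float64(0.001079346862390109), np.float64(0.0025984818787676603)])
[291.95245155 237.28294352] [315.5512496  256.03347759]
[335.10520143 233.31709509] [311.39662568 214.03074352]
(array([-0.0013, -0.011 ,  0.8463]), array([-0.0001, -0.0006,  0.0019]))
```

Request:
apply_moves([
  [-0.001, -0.011, 0.2, 0, 0, 0, 1],
  [-0.001, -0.011, 0.4, 0, 0, 0, 1],
  [-0.001, -0.011, 0.55, 0, 0, 0, 1],
  [-0.001, -0.011, 0.7, 0, 0, 0, 1],
  [-0.001, -0.011, 0.8, 0, 0, 0, 1],
  [-0.001, -0.011, 0.845, 0, 0, 0, 1],
  [-0.001, -0.011, 0.845, 0, 0, 0, 1],
  [-0.001, -0.011, 0.845, 0, 0, 0, 0],
  [-0.001, -0.011, 0.845, 0, 0, 0, 0],
  [-0.001, -0.011, 0.845, 0, 0, 0, 0],
  [-0.001, -0.011, 0.845, 0, 0, 0, 0],
  [-0.001, -0.011, 0.845, 0, 0, 0, 0],
  [-0.001, -0.011, 0.845, 0, 0, 0, 0],
  [-0.001, -0.011, 0.845, 0, 0, 0, 0],
  [-0.001, -0.011, 0.845, 0, 0, 0, 0],
], grip_force=25)

```text
time_s: 4.6
tool_pos: [0.4595, 0.3516, 0.031]
tool_rot: [-180.0, -0.0, 84.4]
force: [-0.4, -0.8, 1.5]
grip_width: 0.0307
grasp_force: 25.2
```

Request:
apply_moves([
  [0, 0, -0.2, 0, 0, 0, 0],
  [0, 0, -0.4, 0, 0, 0, 0],
  [0, 0, -0.6, 0, 0, 0, 0],
  [0, 0, -0.75, 0, 0, 0, 0],
  [-0.2, 0.1, -0.75, 0, 0, 0, 0],
  [-0.4, 0.2, -0.75, 0, 0, 0, 0],
  [-0.6, 0.3, -0.75, 0, 0, 0, 0],
  [-0.715, 0.392, -0.75, 0, 0, 0, 0],
])

```text
time_s: 5.4
tool_pos: [0.5244, 0.1973, 0.1811]
tool_rot: [180.0, 0.1, 84.2]
force: [0.4, -0.1, -0.9]
grip_width: 0.0309
grasp_force: 25.0
```

Request:
apply_moves([
  [-0.15, 0.1, 0, 0, 0, 0, 0],
  [-0.3, 0.2, 0, 0, 0, 0, 0],
  [-0.5, 0.3, 0, 0, 0, 0, 0],
  [-0.7, 0.39, 0, 0, 0, 0, 0],
  [-0.715, 0.392, 0, 0, 0, 0, 0],
  [-0.715, 0.392, 0, 0, 0, 0, 0],
  [-0.715, 0.392, 0, 0, 0, 0, 0],
  [-0.715, 0.392, 0, 0, 0, 0, 0],
])

```text
time_s: 6.2
tool_pos: [0.5875, 0.054, 0.1807]
tool_rot: [-180.0, -0.0, 84.6]
force: [0.6, 0.3, 0.0]
grip_width: 0.0313
grasp_force: 25.0
```

Run:
```python
from h import *
o=env.get_obs();print(o['tool_pos'].round(4),o['tool_rot'].round(2),o['joint_velocities'].round(2),o['grip_width'])
c=viewer.get_calibration('wrist'); im=viewer.read_camera('wrist')[:,:,::-1]; cv2.imwrite('pics/w2.png',im)
np.save('cal_w2.npy',c,allow_pickle=True)
cv2.imwrite('pics/w2c.png',cv2.resize(im[60:320,180:460],(800,743),interpolation=cv2.INTER_CUBIC)[:600])
for z in (.07,.105): print(z,proj(c,[.590,.108,z]).round(1))
print(proj(c,o['tool_pos']+[0,0,.039]))
```

```text
[0.5875 0.054  0.1807] [-1.7997e+02 -5.0000e-02  8.4620e+01] [-0.2  -0.18  0.13 -0.03  0.29 -0.02  0.09] 0.031300101659238466
0.07 [313.2 160.7]
0.105 [312.7 164.4]
[317.5924123  355.41150816]
```

View pics/w2c.png

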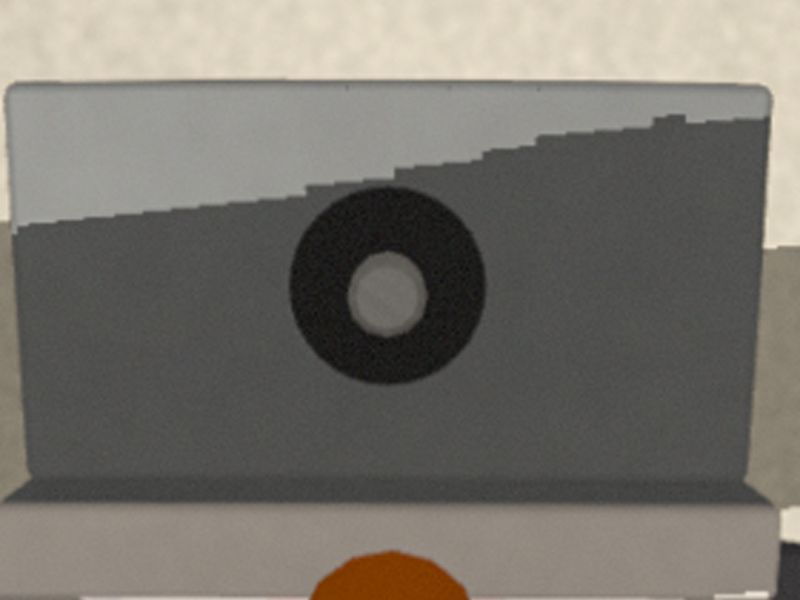

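The port's black seat ring is centred at wrist (315.8,159.8) and its tip at (315.6,163.6). The held filter's top edge is at about (317,253).

Run:
```python
from h import *
c=np.load('cal_w2.npy',allow_pickle=True).item(); im=cv2.imread('pics/w2.png')
for px,z in (((315.8,159.8),.07),((315.6,163.6),.105)): print(z,atz(c,px,z).round(4))
# port mark refined
g=cv2.inRange(cv2.cvtColor(im,cv2.COLOR_BGR2GRAY),0,48)[110:220,260:370]
cs=max(cv2.findContours(g,cv2.RETR_EXTERNAL,cv2.CHAIN_APPROX_NONE)[0],key=cv2.contourArea)
e=cv2.fitEllipse(cs);print(e); px=np.array(e[0])+[260,110]; print('mark',px,atz(c,px,.07))
m=cv2.inRange(cv2.cvtColor(im,cv2.COLOR_BGR2HSV),(2,150,60),(16,255,255)); ys,xs=np.nonzero(m)
print('orange',xs.min(),xs.max(),ys.min(),ys.max(),len(xs))
rows=[(y,xs[ys==y].min(),xs[ys==y].max()) for y in range(ys.min(),ys.max(),6)]; print(rows)
t=np.array([.5875,.054,.1807]);a=np.linspace(0,2*np.pi,120)
for dy in (-.003,0,.003):
  q=np.array([proj(c,t+[.0155*np.cos(A),dy+.0155*np.sin(A),z]) for A in a for z in np.linspace(-.031,.039,15)])
  print(dy,q[:,1].min(), [(y,q[abs(q[:,1]-y)<2][:,0].min().round(1),q[abs(q[:,1]-y)<2][:,0].max().round(1)) for y in range(260,300,6)])
```

```text
0.07 [0.5917 0.1084 0.07  ]
0.105 [0.5917 0.1083 0.105 ]
((55.19477081298828, 49.552452087402344), (67.5054702758789, 68.03199768066406), 2.90779447555542)
mark [315.19477081 159.55245209] [0.59136528 0.10861393 0.07      ]
orange 210 510 253 413 6343Traceback (most recent call last):
  File "<stdin>", line 10, in <module>
    return umr_minimum(a, axis, None, out, keepdims, initial, where)
ValueError: zero-size array to reduction operation minimum which has no identity
```

Run:
```python
from h import *
c=np.load('cal_w2.npy',allow_pickle=True).item(); im=cv2.imread('pics/w2.png')
m=cv2.inRange(cv2.cvtColor(im,cv2.COLOR_BGR2HSV),(2,150,60),(16,255,255)); m[:,:270]=0; m[:,370:]=0; ys,xs=np.nonzero(m)
for y in range(253,400,6):
  k=ys==y
  if k.any(): print(y,xs[k].min(),xs[k].max(),end='; ')
t=np.array([.5875,.054,.1807]);a=np.linspace(0,2*np.pi,120)
for dy in (-.003,0,.003):
  q=np.array([proj(c,t+[.0155*np.cos(A),dy+.0155*np.sin(A),z]) for A in a for z in np.linspace(-.031,.039,40)])
  print('\n',dy,q[:,1].min().round(1), [(y,q[abs(q[:,1]-y)<1.5][:,0].min().round(1),q[abs(q[:,1]-y)<1.5][:,0].max().round(1)) for y in range(259,300,6)])
print(plan([.5917,.1065,.1807]))
```

```text
253 315 319; 259 298 334; 265 291 341; 271 288 343; 277 285 346; 283 284 347; 289 283 349; 295 281 350; 301 280 352; 307 278 354; 313 277 356; 319 276 357; 361 273 361; 367 277 357; 373 280 353; 379 284 349; 385 293 340; 391 310 321; 
 -0.003 258.4 [(259, np.float64(306.3), np.float64(329.6)), (265, np.float64(296.3), np.float64(339.5)), (271, np.float64(291.7), np.float64(344.9)), (277, np.float64(288.1), np.float64(347.8)), (283, np.float64(286.5), np.float64(349.3)), (289, np.float64(285.5), np.float64(350.7)), (295, np.float64(284.1), np.float64(352.0))]

 0 252.4 [(259, np.float64(296.9), np.float64(339.0)), (265, np.float64(291.0), np.float64(343.7)), (271, np.float64(287.4), np.float64(347.3)), (277, np.float64(285.8), np.float64(348.9)), (283, np.float64(284.5), np.float64(350.2)), (289, np.float64(283.3), np.float64(351.5)), (295, np.float64(282.0), np.float64(352.9))]

 0.003 246.3 [(259, np.float64(290.5), np.float64(343.2)), (265, np.float64(287.0), np.float64(346.8)), (271, np.float64(285.1), np.float64(348.4)), (277, np.float64(283.8), np.float64(349.8)), (283, np.float64(282.5), np.float64(351.1)), (289, np.float64(281.2), np.float64(352.4)), (295, np.float64(279.8), np.float64(353.8))]
(array([ 0.2641, -0.004 ,  0.0009]), array([-0.0003, -0.0005,  0.0014]))
```

```bash
python3 -c "
from h import *
print(plan([.5921,.1085,.1435],84.5))"
```

```text
(array([ 0.2741, -0.0029,  0.1869]), array([-0.0003, -0.0005,  0.0014]))
```

Request:
apply_moves([
  [0.1, 0, 0, 0, 0, 0, 0],
  [0.2, -0.003, 0, 0, 0, 0, 0],
  [0.274, -0.003, 0, 0, 0, 0, 0],
  [0.274, -0.003, 0.1, 0, 0, 0, 0],
  [0.274, -0.003, 0.187, 0, 0, 0, 0],
  [0.274, -0.003, 0.187, 0, 0, 0, 0],
  [0.274, -0.003, 0.187, 0, 0, 0, 0],
  [0.274, -0.003, 0.187, 0, 0, 0, 0],
])

```text
time_s: 7.05
tool_pos: [0.5933, 0.1066, 0.1447]
tool_rot: [179.9, -0.0, 84.5]
force: [0.6, 0.1, -1.8]
grip_width: 0.0309
grasp_force: 25.0
```

```bash
python3 -c "
from h import *
print(plan([.5921,.1085,.101],84.5)); print(env.get_obs()['tool_pos'].round(4),env.get_obs()['tool_rot'].round(3))"
```

```text
(array([ 0.0087, -0.0073,  0.2187]), array([ 0.0011, -0.0004, -0.0005]))
[0.5933 0.1066 0.1447] [ 1.79902e+02 -3.70000e-02  8.44540e+01]
```

Run:
```python
from h import *
for i in range(6):
    im=viewer.read_camera('wrist'); o=env.get_obs(); print(o['tool_pos'].round(4),viewer.get_calibration('wrist')['position'].round(4))
c=viewer.get_calibration('wrist');im=im[:,:,::-1]; cv2.imwrite('pics/w3.png',im)
cv2.imwrite('pics/w3c.png',cv2.resize(im[150:390,200:440],(600,600),interpolation=cv2.INTER_CUBIC))
```

```text
[0.5934 0.1065 0.1448] [0.5995 0.1764 0.3078]
[0.5933 0.1065 0.1448] [0.5994 0.1763 0.3077]
[0.5932 0.1064 0.1446] [0.5994 0.1763 0.3075]
[0.5931 0.1064 0.1444] [0.5993 0.1762 0.3073]
[0.593  0.1064 0.1443] [0.5992 0.1762 0.3072]
[0.5929 0.1063 0.1441] [0.5992 0.1762 0.307 ]
```

View pics/w3c.png

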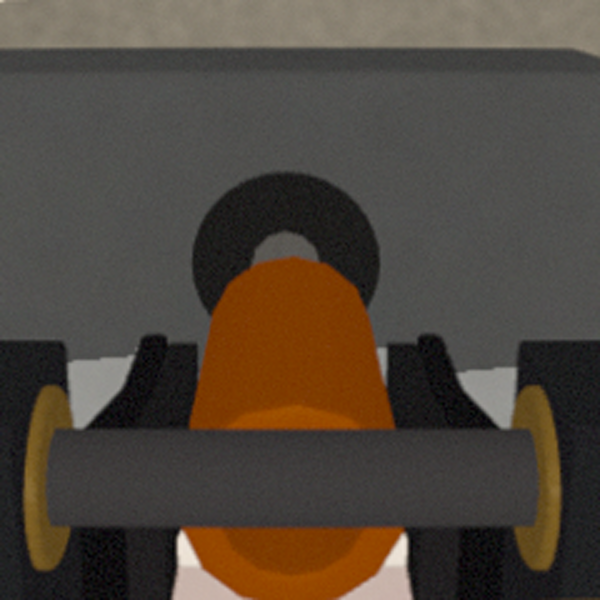

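The filter hides half of the port, whose seat ring is centred near (314,256). The filter sits slightly right of it and too far to -y.

```bash
cat > fitf.py <<'E'
from h import *
from scipy.optimize import least_squares
def fit(im,c,o):
    "held filter bottom: fit silhouette of the mask's upper part -> centre offset from TCP (x,y)"
    m=cv2.inRange(cv2.cvtColor(im,cv2.COLOR_BGR2HSV),(2,150,60),(16,255,255)); m[:,:270]=0; m[:,370:]=0
    ys,xs=np.nonzero(m); y0=ys.min(); obs=[(y,xs[ys==y].min()-.0,xs[ys==y].max()+.0) for y in range(y0+4,y0+40,4)]
    a=np.linspace(0,2*np.pi,180)
    def sil(d):
        h=cv2.convexHull(np.array([proj(c,o['tool_pos']+[d[0]+.0155*np.cos(A),d[1]+.0155*np.sin(A),z]) for A in a for z in (-.031,.039)]).astype(np.float32))[:,0]
        h=np.r_[h,h[:1]]; r=[]
        for y,l,u in obs:
            xx=[p[0]+(y-p[1])*(q[0]-p[0])/(q[1]-p[1]) for p,q in zip(h,h[1:]) if (p[1]-y)*(q[1]-y)<0]
            r+=[min(xx)-l,max(xx)-u] if xx else [20,20]
        return r
    s=least_squares(sil,[0,0],diff_step=1e-3,x_scale=.001); return s.x,np.abs(s.fun).mean(),y0
E
python3 - <<'E'
from fitf import *
o=env.get_obs(); c=viewer.get_calibration('wrist'); im=cv2.imread('pics/w3.png')
print(fit(im,c,o)); print('mark',atz(c,(314.4,256),.07))
g=cv2.inRange(cv2.cvtColor(im,cv2.COLOR_BGR2GRAY),0,48)[210:275,270:360]
ys,xs=np.nonzero(g); pts=[]
for y in range(4,55,2):
    k=xs[(ys==y)]
    if len(k): pts+=[(k.min(),y),(k.max(),y)]
e=cv2.fitEllipse(np.array(pts,np.float32)); px=np.array(e[0])+[270,210]; print(e,px,atz(c,px,.07))
c2=np.load('cal_w2.npy',allow_pickle=True).item(); print('w2 fit',fit(cv2.imread('pics/w2.png'),c2,{'tool_pos':np.array([.5875,.054,.1807])}))
E
```

```text
(array([-7.40546248e-04,  5.48491135e-05]), np.float64(0.4062211778428819), np.int64(253))
mark [0.59145885 0.10766024 0.07      ]
((43.78570556640625, 44.68947982788086), (71.73956298828125, 73.883056640625), 94.66381072998047) [313.78570557 254.68947983] [0.59117975 0.10848996 0.07      ]
w2 fit (array([-0.00079682, -0.00062858]), np.float64(0.5996449788411459), np.int64(253))
```

```bash
python3 -c "
from h import *
print(plan([.5921,.1087,.1441],84.5))"
```

```text
(array([ 0.0113, -0.0051, -0.0001]), array([ 0.0005, -0.0003, -0.0008]))
```

Request:
apply_moves([
  [0.012, -0.004, 0, 0, 0, 0, 0],
  [0.012, -0.004, 0, 0, 0, 0, 0],
  [0.012, -0.004, 0, 0, 0, 0, 0],
  [0.012, -0.004, 0, 0, 0, 0, 0],
  [0.012, -0.004, 0, 0, 0, 0, 0],
  [0.012, -0.004, 0, 0, 0, 0, 0],
])

```text
time_s: 7.95
tool_pos: [0.592, 0.1088, 0.1436]
tool_rot: [180.0, -0.0, 84.4]
force: [-0.2, -0.1, -1.0]
grip_width: 0.031
grasp_force: 25.0
```

```bash
python3 -c "
from h import *
print(env.get_obs()['tool_pos'].round(4),plan([.5921,.1087,.101],84.5))"
```

```text
[0.592  0.1088 0.1436] (array([-0.0003,  0.0003,  0.2128]), array([ 0.    , -0.    , -0.0007]))
```

Aligned; descending to about 12 mm of overlap, then checking force.

Request:
apply_moves([
  [0, 0, 0.02, 0, 0, 0, 0],
  [0, 0, 0.04, 0, 0, 0, 0],
  [0, 0, 0.06, 0, 0, 0, 0],
  [0, 0, 0.075, 0, 0, 0, 0],
  [0, 0, 0.09, 0, 0, 0, 0],
  [0, 0, 0.1, 0, 0, 0, 0],
  [0, 0, 0.1, 0, 0, 0, 0],
  [0, 0, 0.1, 0, 0, 0, 0],
  [0, 0, 0.1, 0, 0, 0, 0],
])

```text
time_s: 8.85
tool_pos: [0.5922, 0.1089, 0.1238]
tool_rot: [180.0, -0.0, 84.4]
force: [0.5, -0.1, -0.9]
grip_width: 0.0305
grasp_force: 25.0
```

Request:
apply_moves([
  [0, 0, 0.03, 0, 0, 0, 0],
  [0, 0, 0.06, 0, 0, 0, 0],
  [0, 0, 0.085, 0, 0, 0, 0],
  [0, 0, 0.1, 0, 0, 0, 0],
  [0, 0, 0.11, 0, 0, 0, 0],
  [0, 0, 0.118, 0, 0, 0, 0],
  [0, 0, 0.125, 0, 0, 0, 0],
  [0, 0, 0.125, 0, 0, 0, 0],
  [0, 0, 0.125, 0, 0, 0, 0],
])

```text
time_s: 9.75
tool_pos: [0.5919, 0.1089, 0.1008]
tool_rot: [-180.0, -0.1, 84.4]
force: [-4.6, -1.4, 11.4]
grip_width: 0.0312
grasp_force: 25.0
```

Request:
apply_moves([
  [0, 0, 0.01, 0, 0, 0, 0],
  [0, 0, 0.02, 0, 0, 0, 0],
  [0, 0, 0.02, 0, 0, 0, 0],
])

```text
time_s: 10.05
tool_pos: [0.5922, 0.1091, 0.1003]
tool_rot: [-180.0, -0.2, 84.4]
force: [-14.5, -2.1, 30.0]
grip_width: 0.0311
grasp_force: 25.0
```

Request:
apply_moves([
  [0, 0, -0.03, 0, 0, 0, 0],
  [0, 0, -0.03, 0, 0, 0, 0],
  [0, 0, -0.03, 0, 0, 0, 0.3],
  [0, 0, -0.03, 0, 0, 0, 0.6],
  [0, 0, -0.03, 0, 0, 0, 0.8],
  [0, 0, -0.03, 0, 0, 0, 0.8],
  [0, 0, -0.03, 0, 0, 0, 0.8],
  [0, 0, -0.1, 0, 0, 0, 0.8],
  [0, 0, -0.2, 0, 0, 0, 0.8],
  [0, 0, -0.4, 0, 0, 0, 0.8],
  [0, 0, -0.6, 0, 0, 0, 0.8],
  [0, 0, -0.75, 0, 0, 0, 0.8],
])

```text
time_s: 11.25
tool_pos: [0.5929, 0.1087, 0.2486]
tool_rot: [179.8, -0.1, 84.4]
force: [-0.1, 0.5, 0.6]
grip_width: 0.0696
grasp_force: 0.0
```

Run:
```python
from h import *
S=viewer.get_calibration('scene'); im=viewer.read_camera('scene')[:,:,::-1]; cv2.imwrite('pics/s2.png',im)
for z in (.07,.14): print(proj(S,[.5915,.1085,z]))
m=cv2.inRange(cv2.cvtColor(im,cv2.COLOR_BGR2HSV),(2,110,60),(16,255,255)); m[:220]=0;m[300:]=0; m[:,:335]=0;m[:,375:]=0;ys,xs=np.nonzero(m);print(xs.min(),xs.max(),ys.min(),ys.max())
a=np.linspace(0,6.28,60);q=np.array([proj(S,[.5915+.0155*np.cos(A),.1085+.0155*np.sin(A),z]) for A in a for z in(.07,.14)]);print(q.min(0),q.max(0))
cv2.imwrite('pics/s2c.png',cv2.resize(im[160:320,230:430],(750,600),interpolation=cv2.INTER_CUBIC))
print(plan([.455,-.034,.25]),env.get_obs()['tool_pos'])
```

```text
[354.56426624 272.70514595]
[355.47374962 249.86213727]
348 361 248 278
[347.80003708 245.23769094] [362.50885992 277.45176846]
(array([-0.7803, -0.628 ,  0.0082]), array([ 0.0069, -0.0031, -0.0009])) [0.59513628 0.10911793 0.25367869]
```

View pics/s2c.png

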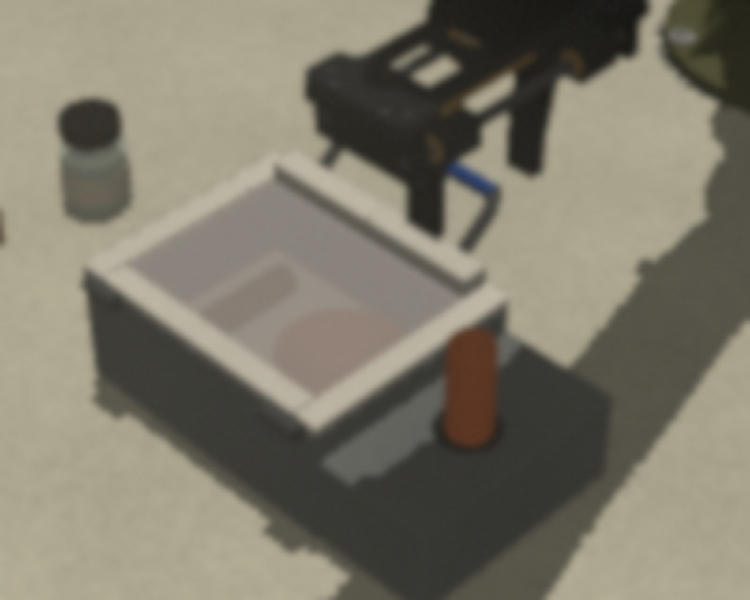

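The filter stands home on the bay at scene (355,263), with its base at row 278 against a predicted 277.5. Next I go above the bar.

Request:
apply_moves([
  [-0.2, -0.16, 0, 0, 0, 0, 0.8],
  [-0.4, -0.32, 0, 0, 0, 0, 0.8],
  [-0.6, -0.48, 0, 0, 0, 0, 0.8],
  [-0.75, -0.6, 0, 0, 0, 0, 0.8],
  [-0.78, -0.63, 0.06, 0, 0, 0, 0.8],
  [-0.78, -0.63, 0.06, 0, 0, 0, 0.8],
  [-0.78, -0.63, 0.06, 0, 0, 0, 0.8],
  [-0.78, -0.63, 0.06, 0, 0, 0, 0.8],
  [-0.78, -0.63, 0.06, 0, 0, 0, 0.8],
  [-0.78, -0.63, 0.06, 0, 0, 0, 0.8],
])

```text
time_s: 12.3
tool_pos: [0.452, -0.0337, 0.2326]
tool_rot: [-180.0, 0.0, 84.5]
force: [0.9, 0.1, -0.8]
grip_width: 0.0698
grasp_force: 0.0
```

Run:
```python
from h import *
im=viewer.read_camera('wrist')
o=env.get_obs();c=viewer.get_calibration('wrist'); im=viewer.read_camera('wrist')[:,:,::-1]; cv2.imwrite('pics/w4.png',im)
print(o['tool_pos'].round(4),o['joint_velocities'].round(1))
m=cv2.inRange(cv2.cvtColor(im,cv2.COLOR_BGR2HSV),(105,110,40),(130,255,255)); ys,xs=np.nonzero(m)
for y in range(ys.min()+3,ys.max()-2,8):
    k=xs[ys==y]
    if len(k)>8: print(y,k.min(),k.max(),len(k),atz(c,((k.min()+k.max())/2,y),.1305).round(4))
```

```text
[ 0.4519 -0.0338  0.2326] [ 0.3 -0.2  0.1  0.3 -0.   0.  -0. ]
155 308 326 19 [0.4574 0.0237 0.1305]
163 308 326 19 [0.457  0.0189 0.1305]
171 308 326 19 [0.4565 0.014  0.1305]
179 308 326 19 [0.456  0.009  0.1305]
187 308 326 19 [0.4555 0.004  0.1305]
195 308 326 19 [ 0.455  -0.001   0.1305]
203 309 325 17 [ 0.4546 -0.0061  0.1305]
211 309 325 17 [ 0.4541 -0.0112  0.1305]
219 309 325 17 [ 0.4536 -0.0164  0.1305]
227 309 325 17 [ 0.4531 -0.0216  0.1305]
235 309 325 17 [ 0.4526 -0.0268  0.1305]
243 309 325 17 [ 0.452  -0.0322  0.1305]
251 309 325 17 [ 0.4515 -0.0375  0.1305]
259 309 325 17 [ 0.451  -0.043   0.1305]
267 309 325 17 [ 0.4505 -0.0484  0.1305]
275 309 325 17 [ 0.4499 -0.054   0.1305]
283 309 325 17 [ 0.4494 -0.0596  0.1305]
291 309 325 17 [ 0.4489 -0.0653  0.1305]
299 309 325 17 [ 0.4483 -0.071   0.1305]
307 309 325 17 [ 0.4477 -0.0768  0.1305]
315 309 324 16 [ 0.4468 -0.0826  0.1305]
```

View pics/w4.png

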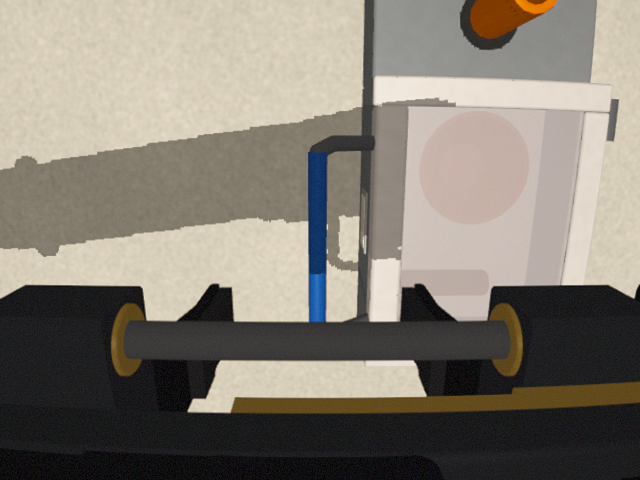

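The bar runs straight down the picture at column 317, rows 150–320, centred between the fingers and parallel to the pads. The filter is still seated at (490,30).

Request:
apply_moves([
  [0, 0, 0.1, 0, 0, 0, 0.48],
  [0, 0, 0.2, 0, 0, 0, 0.48],
  [0, 0, 0.3, 0, 0, 0, 0.48],
  [0, 0, 0.4, 0, 0, 0, 0.48],
  [0, 0, 0.5, 0, 0, 0, 0.48],
  [0, 0, 0.57, 0, 0, 0, 0.48],
  [0, 0, 0.605, 0, 0, 0, 0.48],
  [0, 0, 0.605, 0, 0, 0, 0.48],
  [0, 0, 0.605, 0, 0, 0, 0.48],
  [0, 0, 0.605, 0, 0, 0, 0],
  [0, 0, 0.605, 0, 0, 0, 0],
  [0, 0, 0.605, 0, 0, 0, 0],
  [0, 0, 0.605, 0, 0, 0, 0],
  [0, 0, 0.605, 0, 0, 0, 0],
  [0, 0, 0.605, 0, 0, 0, 0],
], grip_force=30)

```text
time_s: 13.9
tool_pos: [0.4523, -0.0343, 0.1118]
tool_rot: [179.9, -0.0, 84.4]
force: [2.2, 0.8, -1.1]
grip_width: 0.0105
grasp_force: 30.0
```

```bash
cat > arc.py <<'E'
from h import *
xc=np.array([.9954,-.0958,0]); H=None
def bar(th,g0):  # TCP position at lid angle th (deg) given TCP g0 at th=0
    r=np.hypot(.21,.042); a0=np.arctan2(.042,.21); a=a0+np.radians(th)
    return np.array(g0)+xc*r*(np.cos(a0)-np.cos(a))+np.array([0,0,r*(np.sin(a)-np.sin(a0))])
def ang(p,g0):
    d=np.array(p)-g0; x=-.21+d@xc; z=.042+d[2]; return np.degrees(np.arctan2(z,-x))-np.degrees(np.arctan2(.042,.21)),np.hypot(x,z)
def rows(ths,g0):
    o=env.get_obs(); t0=ang(o['tool_pos'],g0)[0]; R=Rn.from_euler('xyz',o['tool_rot'],degrees=True)
    for t in ths: print(t,np.round(R.inv().apply(bar(t,g0)-o['tool_pos'])/.2,3).tolist())
E
python3 - <<'E'
from arc import *
o=env.get_obs(); g0=o['tool_pos']; np.save('g0.npy',g0); print(g0,o['grip_width'],o['tool_rot'],o['force']); rows(range(2,40,2),g0)
E
```

```text
[ 0.45233206 -0.034264    0.11181607] 0.010541828984891763 [ 1.79892395e+02 -1.00024412e-02  8.44463824e+01] [ 2.21348475  0.77862915 -1.06238019]
2 [0.0, 0.008, -0.037]
4 [0.0, 0.017, -0.073]
6 [0.0, 0.028, -0.109]
8 [0.0, 0.04, -0.144]
10 [0.0, 0.053, -0.179]
12 [0.0, 0.067, -0.214]
14 [0.0, 0.082, -0.248]
16 [0.0, 0.099, -0.281]
18 [0.0, 0.117, -0.314]
20 [0.0, 0.136, -0.346]
22 [0.0, 0.156, -0.378]
24 [0.0, 0.177, -0.409]
26 [0.0, 0.199, -0.439]
28 [0.0, 0.222, -0.468]
30 [0.0, 0.247, -0.496]
32 [0.0, 0.272, -0.524]
34 [0.0, 0.298, -0.551]
36 [0.0, 0.325, -0.576]
38 [0.0, 0.353, -0.601]
```

Request:
apply_moves([
  [0, 0.004, -0.018, 0, 0, 0, 0],
  [0, 0.008, -0.037, 0, 0, 0, 0],
  [0, 0.017, -0.073, 0, 0, 0, 0],
  [0, 0.028, -0.109, 0, 0, 0, 0],
  [0, 0.04, -0.144, 0, 0, 0, 0],
  [0, 0.053, -0.179, 0, 0, 0, 0],
  [0, 0.067, -0.214, 0, 0, 0, 0],
  [0, 0.082, -0.248, 0, 0, 0, 0],
  [0, 0.099, -0.281, 0, 0, 0, 0],
  [0, 0.117, -0.314, 0, 0, 0, 0],
  [0, 0.136, -0.346, 0, 0, 0, 0],
  [0, 0.136, -0.346, 0, 0, 0, 0],
  [0, 0.136, -0.346, 0, 0, 0, 0],
])

```text
time_s: 15.2
tool_pos: [0.4778, -0.0368, 0.1806]
tool_rot: [-179.9, -0.0, 84.4]
force: [-0.8, 0.5, -2.9]
grip_width: 0.0113
grasp_force: 30.0
```

Run:
```python
from arc import *
g0=np.load('g0.npy'); o=env.get_obs(); print(o['tool_pos'],o['force'],ang(o['tool_pos'],g0),o['tool_rot']); rows(range(22,50,2),g0)
```

```text
[ 0.47775909 -0.03678378  0.18057827] [-0.83981629  0.49287749 -2.85039927] (np.float64(19.67507737285816), np.float64(0.21515001597512068)) [-1.79882681e+02 -1.18336536e-03  8.44446569e+01]
22 [0.0, 0.027, -0.034]
24 [0.0, 0.048, -0.065]
26 [0.0, 0.07, -0.095]
28 [0.0, 0.093, -0.125]
30 [0.0, 0.118, -0.153]
32 [0.001, 0.143, -0.181]
34 [0.001, 0.169, -0.208]
36 [0.001, 0.196, -0.234]
38 [0.001, 0.224, -0.259]
40 [0.001, 0.252, -0.283]
42 [0.001, 0.282, -0.305]
44 [0.001, 0.312, -0.327]
46 [0.001, 0.343, -0.348]
48 [0.001, 0.375, -0.368]
```

Request:
apply_moves([
  [0, 0.027, -0.034, 0, 0, 0, 0],
  [0, 0.048, -0.065, 0, 0, 0, 0],
  [0, 0.07, -0.095, 0, 0, 0, 0],
  [0, 0.093, -0.125, 0, 0, 0, 0],
  [0, 0.118, -0.153, 0, 0, 0, 0],
  [0, 0.143, -0.181, 0, 0, 0, 0],
  [0, 0.169, -0.208, 0, 0, 0, 0],
  [0, 0.196, -0.234, 0, 0, 0, 0],
  [0, 0.224, -0.259, 0, 0, 0, 0],
  [0, 0.252, -0.283, 0, 0, 0, 0],
  [0, 0.282, -0.305, 0, 0, 0, 0],
  [0, 0.312, -0.327, 0, 0, 0, 0],
  [0, 0.343, -0.348, 0, 0, 0, 0],
  [0, 0.343, -0.348, 0, 0, 0, 0],
  [0, 0.343, -0.348, 0, 0, 0, 0],
  [0, 0.343, -0.348, 0, 0, 0, 0],
])

```text
time_s: 16.8
tool_pos: [0.5462, -0.0434, 0.2529]
tool_rot: [-179.9, -0.1, 84.5]
force: [-7.8, 0.1, 9.5]
grip_width: 0.0112
grasp_force: 30.0
```

Run:
```python
from arc import *
g0=np.load('g0.npy'); o=env.get_obs(); print(o['tool_pos'],o['force'],ang(o['tool_pos'],g0),o['tool_rot']); rows(range(47,65,1),g0)
S=viewer.get_calibration('scene'); im=viewer.read_camera('scene')[:,:,::-1]; cv2.imwrite('pics/s3.png',im)
cv2.imwrite('pics/s3c.png',cv2.resize(im[120:320,200:440],(720,600),interpolation=cv2.INTER_CUBIC))
```

```text
[ 0.54617511 -0.04342756  0.25288917] [-7.84707611  0.1352739   9.53517119] (np.float64(46.39526644108308), np.float64(0.21657502182661478)) [-1.79924954e+02 -6.44334885e-02  8.44636019e+01]
47 [0.001, 0.016, 0.004]
48 [0.001, 0.032, -0.005]
49 [0.001, 0.048, -0.015]
50 [0.001, 0.064, -0.024]
51 [0.001, 0.081, -0.033]
52 [0.001, 0.098, -0.041]
53 [0.001, 0.114, -0.05]
54 [0.001, 0.131, -0.058]
55 [0.001, 0.148, -0.065]
56 [0.001, 0.165, -0.073]
57 [0.001, 0.183, -0.08]
58 [0.001, 0.2, -0.087]
59 [0.001, 0.218, -0.093]
60 [0.001, 0.235, -0.099]
61 [0.001, 0.253, -0.105]
62 [0.001, 0.271, -0.111]
63 [0.001, 0.289, -0.116]
64 [0.001, 0.307, -0.121]
```

View pics/s3c.png

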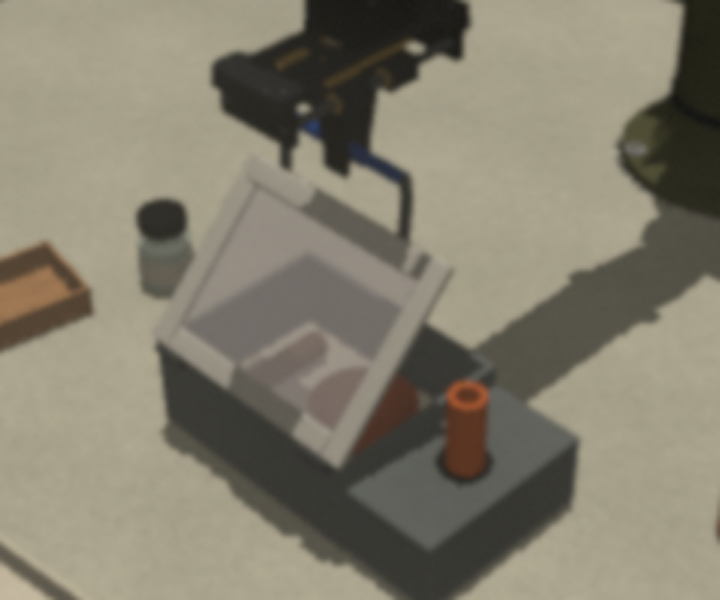

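The lid is at roughly 46° with the bar still held. The filter is seated at crop (467,430), and the jar and tray are undisturbed. A radial force of about 12 N is building, so I'm refitting the hinge centre.

```bash
cat >> arc.py <<'E'
r0=np.hypot(.21,.042); a0=np.arctan2(.042,.21); yc=np.array([.0958,.9954,0])
def fit(P,g0):
    q=np.array([[(p-g0)@xc,(p-g0)[2]] for p in P])
    f=lambda h:np.hypot(*(q-h).T)-r0
    return least_squares(lambda h:np.r_[f(h),(h-[.21,-.042])*.3],[.21,-.042]).x
from scipy.optimize import least_squares
def angh(p,g0,h): v=np.array([(p-g0)@xc,(p-g0)[2]])-h; return np.degrees(np.arctan2(v[1],-v[0])-a0),np.hypot(*v)
def rowsh(ths,g0,h,dr=0):
    o=env.get_obs(); R=Rn.from_euler('xyz',o['tool_rot'],degrees=True); n,rr=angh(o['tool_pos'],g0,h)
    for t in ths:
        a=a0+np.radians(t); x=h[0]-(r0+dr)*np.cos(a); z=h[1]+(r0+dr)*np.sin(a)
        print(t,np.round(R.inv().apply(g0+xc*x+[0,0,z]-o['tool_pos'])/.2,3).tolist())
def cam_angle(f):
    "lid angle from the +y end of the bar in a scene picture, bar end from start pose geometry"
    S=viewer.get_calibration('scene'); im=cv2.imread(f); m=cv2.inRange(cv2.cvtColor(im,cv2.COLOR_BGR2HSV),(105,90,30),(130,255,255)); m[:, :290]=0;m[:,380:]=0;m[:130]=0;m[230:]=0
    ys,xs=np.nonzero(m); p=np.c_[xs,ys].astype(float); 
    v,_,xx,yy=cv2.fitLine(p.astype(np.float32),cv2.DIST_HUBER,0,.01,.01)[:,0],0,0,0
    d=v[:2]; n=np.array([-d[1],d[0]]); c=v[2:]
    bar0=np.array([.4520,-.0335,.1305]); hg=bar0+.21*xc-[0,0,.042]
    def res(t):
        a=a0+np.radians(t[0]); b=hg-xc*r0*np.cos(a)+[0,0,r0*np.sin(a)]
        return [n@(proj(S,b+yc*s)-c) for s in (-.04,0,.04)]
    return least_squares(res,[20 if 's0' in f else 45]) , c, len(p)
E
python3 - <<'E'
from arc import *
g0=np.load('g0.npy'); P=[g0,np.array([.47776,-.03678,.18058]),np.array([.54618,-.04343,.25289])]
h=fit(P,g0); np.save('h.npy',h); print(h)
for p in P: print(angh(p,g0,h))
for f in ('pics/scene0.png','pics/s3.png'):
    s,c,n=cam_angle(f); print(f,s.x,s.fun,c,n)
rowsh(range(46,65),g0,h)
E
```

```text
[ 0.21033936 -0.03934949]
(np.float64(-0.7137349838587849), np.float64(0.21398838816841434))
(np.float64(19.02066248979687), np.float64(0.21409082569053325))
(np.float64(45.94168985618555), np.float64(0.21452053423109835))
pics/scene0.png [67.52985911] [-0.03104476 -0.00216734  0.03202506] [344.17807 200.75342] 73
pics/s3.png [47.69249059] [ 0.22034432  0.0032508  -0.21668965] [306.  162.9] 16
46 [0.001, 0.002, 0.001]
47 [0.001, 0.018, -0.009]
48 [0.001, 0.034, -0.019]
49 [0.001, 0.05, -0.028]
50 [0.001, 0.066, -0.037]
51 [0.001, 0.083, -0.046]
52 [0.001, 0.099, -0.055]
53 [0.001, 0.116, -0.063]
54 [0.001, 0.133, -0.071]
55 [0.001, 0.15, -0.079]
56 [0.001, 0.167, -0.086]
57 [0.001, 0.185, -0.093]
58 [0.001, 0.202, -0.1]
59 [0.001, 0.219, -0.107]
60 [0.001, 0.237, -0.113]
61 [0.001, 0.255, -0.119]
62 [0.001, 0.273, -0.124]
63 [0.001, 0.291, -0.129]
64 [0.001, 0.309, -0.134]
```

Request:
apply_moves([
  [0, 0.0, -0.008, 0, 0, 0, 0],
  [0, 0.012, -0.018, 0, 0, 0, 0],
  [0, 0.028, -0.028, 0, 0, 0, 0],
  [0, 0.044, -0.037, 0, 0, 0, 0],
  [0, 0.06, -0.046, 0, 0, 0, 0],
  [0, 0.077, -0.055, 0, 0, 0, 0],
  [0, 0.093, -0.064, 0, 0, 0, 0],
  [0, 0.11, -0.072, 0, 0, 0, 0],
  [0, 0.127, -0.08, 0, 0, 0, 0],
  [0, 0.144, -0.088, 0, 0, 0, 0],
  [0, 0.161, -0.096, 0, 0, 0, 0],
  [0, 0.161, -0.096, 0, 0, 0, 0],
  [0, 0.161, -0.096, 0, 0, 0, 0],
  [0, 0.161, -0.096, 0, 0, 0, 0],
])

```text
time_s: 18.25
tool_pos: [0.579, -0.0467, 0.2695]
tool_rot: [180.0, 0.0, 84.4]
force: [-2.7, 0.8, 2.8]
grip_width: 0.0111
grasp_force: 30.0
```

Run:
```python
from arc import *
g0=np.load('g0.npy'); h=np.load('h.npy'); o=env.get_obs(); p=o['tool_pos']; print(p.round(4),o['force'].round(1),angh(p,g0,h))
P=[g0,np.array([.47776,-.03678,.18058]),np.array([.54618,-.04343,.25289]),p]
h=fit(P,g0); np.save('h.npy',h); print(h,[np.round(angh(q,g0,h),4) for q in P])
rowsh([56,57,58,59,60,61,62,63,64],g0,h)
im=viewer.read_camera('scene')[:,:,::-1]; cv2.imwrite('pics/s4.png',im)
S=viewer.get_calibration('scene')
# predicted lid +y side top edge front corner and bar +y end for angles
bar0=np.array([.4520,-.0335,.1305]); hg=bar0+.21*xc-[0,0,.042]
for t in (0,46,52,56,60):
    d=-xc*np.cos(np.radians(t))+[0,0,np.sin(np.radians(t))]; n=xc*np.sin(np.radians(t))+[0,0,np.cos(np.radians(t))]
    print(t,'barend',proj(S,hg+.21*d+.042*n+.06*yc).round(1),'corner',[proj(S,hg+.172*d+k*n+.11*yc).round(1) for k in(0,.004)])
cv2.imwrite('pics/s4c.png',cv2.resize(im[140:300,240:400],(600,600),interpolation=cv2.INTER_CUBIC))
```

```text
[ 0.579  -0.0467  0.2695] [-2.7  0.8  2.8] (np.float64(55.833063137492346), np.float64(0.2138037331154282))
[ 0.21025208 -0.03958294] [array([-0.648 ,  0.2139]), array([19.0864,  0.2141]), array([45.995 ,  0.2147]), array([55.8789,  0.214 ])]
56 [0.001, 0.002, -0.002]
57 [0.001, 0.019, -0.009]
58 [0.001, 0.036, -0.015]
59 [0.001, 0.054, -0.022]
60 [0.001, 0.072, -0.028]
61 [0.001, 0.089, -0.034]
62 [0.001, 0.107, -0.039]
63 [0.001, 0.125, -0.045]
64 [0.001, 0.143, -0.05]
0 barend [361.9 210.3] corner [array([366., 240.]), array([366.1, 238.8])]
46 barend [335.  178.6] corner [array([352.3, 208.3]), array([351.4, 207.9])]
52 barend [328.7 177.9] corner [array([348.2, 206.7]), array([347.2, 206.4])]
56 barend [324.1 178.1] corner [array([345.1, 206. ]), array([344.1, 205.8])]
60 barend [319.4 178.6] corner [array([341.9, 205.7]), array([340.8, 205.6])]
```

View pics/s4c.png

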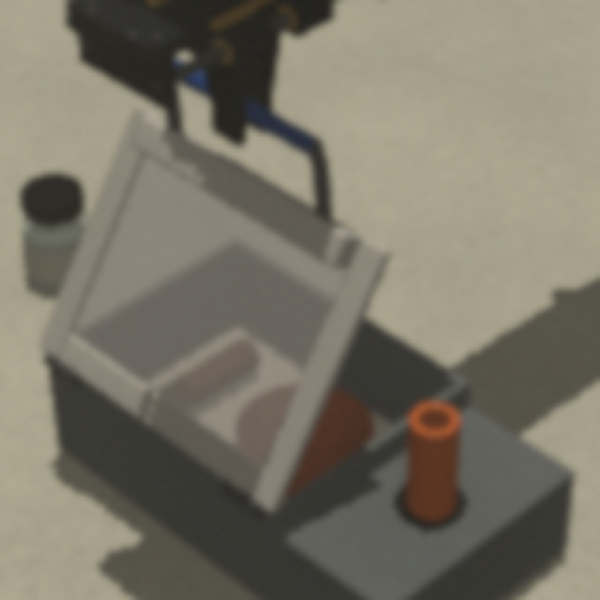

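The crop shows the bar end at scene (325,178) and the lid corner at (343,208). Both match the predictions for about 55–56°, which agrees with the kinematic estimate. Next I ease through the balance point.

Request:
apply_moves([
  [0, 0.01, -0.005, 0, 0, 0, 0],
  [0, 0.019, -0.009, 0, 0, 0, 0],
  [0, 0.028, -0.012, 0, 0, 0, 0],
  [0, 0.036, -0.015, 0, 0, 0, 0],
  [0, 0.045, -0.019, 0, 0, 0, 0],
  [0, 0.054, -0.022, 0, 0, 0, 0],
  [0, 0.063, -0.025, 0, 0, 0, 0],
  [0, 0.072, -0.028, 0, 0, 0, 0],
  [0, 0.08, -0.031, 0, 0, 0, 0],
  [0, 0.089, -0.034, 0, 0, 0, 0],
  [0, 0.098, -0.037, 0, 0, 0, 0],
  [0, 0.107, -0.039, 0, 0, 0, 0],
  [0, 0.116, -0.042, 0, 0, 0, 0],
  [0, 0.125, -0.045, 0, 0, 0, 0],
  [0, 0.13, -0.046, 0, 0, 0, 0],
  [0, 0.13, -0.046, 0, 0, 0, 0],
  [0, 0.13, -0.046, 0, 0, 0, 0],
  [0, 0.13, -0.046, 0, 0, 0, 0],
  [0, 0.13, -0.046, 0, 0, 0, 0],
])

```text
time_s: 20.2
tool_pos: [0.6048, -0.0493, 0.2787]
tool_rot: [180.0, 0.0, 84.4]
force: [-0.6, -2.9, 0.7]
grip_width: 0.011
grasp_force: 30.0
```

Run:
```python
from arc import *
g0=np.load('g0.npy'); h=np.load('h.npy'); o=env.get_obs(); p=o['tool_pos']; print(p.round(4),o['force'].round(1),angh(p,g0,h),ang(p,g0))
S=viewer.get_calibration('scene'); im=viewer.read_camera('scene')[:,:,::-1]; cv2.imwrite('pics/s5.png',im)
def bluemax(f):
    m=cv2.inRange(cv2.cvtColor(cv2.imread(f),cv2.COLOR_BGR2HSV),(105,70,25),(130,255,255)); m[:,:270]=0;m[:,380:]=0;m[:150]=0;m[230:]=0
    ys,xs=np.nonzero(m); i=xs>=xs.max()-1; return xs.max(),ys[i].mean()
for f in ('scene0','s3','s4','s5'): print(f,bluemax(f'pics/{f}.png'))
bar0=np.array([.4520,-.0335,.1305]); hg=bar0+.21*xc-[0,0,.042]
for t in (0,45,50,55,60,63):
    a=a0+np.radians(t); print(t,proj(S,hg-xc*r0*np.cos(a)+[0,0,r0*np.sin(a)]+.06*yc).round(1))
rowsh([63,62,61,60,59,58,57,56,55,54,53,52,51,50.8,50],g0,h)
```

```text
[ 0.6048 -0.0493  0.2787] [-0.6 -2.9  0.7] (np.float64(63.240073276482484), np.float64(0.2141898217295907)) (np.float64(63.47482999586231), np.float64(0.21645419788905582))
scene0 (np.int64(360), np.float64(209.2))
s3 (np.int64(332), np.float64(177.66666666666666))
s4 (np.int64(321), np.float64(177.0))
s5 (np.int64(312), np.float64(178.5))
0 [361.9 210.3]
45 [336.  178.8]
50 [330.8 178. ]
55 [325.3 178. ]
60 [319.4 178.6]
63 [315.7 179.4]
63 [0.002, -0.004, 0.001]
62 [0.002, -0.022, 0.006]
61 [0.002, -0.04, 0.012]
60 [0.002, -0.058, 0.018]
59 [0.002, -0.075, 0.024]
58 [0.002, -0.093, 0.03]
57 [0.002, -0.11, 0.037]
56 [0.002, -0.128, 0.044]
55 [0.002, -0.145, 0.051]
54 [0.002, -0.162, 0.059]
53 [0.002, -0.179, 0.067]
52 [0.002, -0.196, 0.075]
51 [0.002, -0.212, 0.084]
50.8 [0.002, -0.216, 0.086]
50 [0.002, -0.229, 0.093]
```

The encoder and camera agree at about 63.3°, roughly 6° past balance, with the lid held. Now I ease it back to about 50.9°.

Request:
apply_moves([
  [0, -0.012, 0.003, 0, 0, 0, 0],
  [0, -0.022, 0.006, 0, 0, 0, 0],
  [0, -0.04, 0.012, 0, 0, 0, 0],
  [0, -0.058, 0.018, 0, 0, 0, 0],
  [0, -0.075, 0.024, 0, 0, 0, 0],
  [0, -0.093, 0.03, 0, 0, 0, 0],
  [0, -0.11, 0.037, 0, 0, 0, 0],
  [0, -0.128, 0.044, 0, 0, 0, 0],
  [0, -0.145, 0.051, 0, 0, 0, 0],
  [0, -0.162, 0.059, 0, 0, 0, 0],
  [0, -0.179, 0.067, 0, 0, 0, 0],
  [0, -0.196, 0.075, 0, 0, 0, 0],
  [0, -0.206, 0.08, 0, 0, 0, 0],
  [0, -0.214, 0.085, 0, 0, 0, 0],
  [0, -0.214, 0.085, 0, 0, 0, 0],
  [0, -0.214, 0.085, 0, 0, 0, 0],
  [0, -0.214, 0.085, 0, 0, 0, 0],
  [0, -0.214, 0.085, 0, 0, 0, 0],
  [0, -0.214, 0.085, 0, 0, 0, 0],
])

```text
time_s: 22.15
tool_pos: [0.5622, -0.0449, 0.2621]
tool_rot: [-180.0, -0.0, 84.5]
force: [-3.2, -1.8, 6.1]
grip_width: 0.011
grasp_force: 30.0
```

Run:
```python
from arc import *
g0=np.load('g0.npy'); h=np.load('h.npy')
im=viewer.read_camera('scene')[:,:,::-1]; cv2.imwrite('pics/s6.png',im)
o=env.get_obs(); p=o['tool_pos']; print(p.round(4),o['force'].round(1),angh(p,g0,h),ang(p,g0),o['joint_velocities'].round(2),o['time_s'])
m=cv2.inRange(cv2.cvtColor(im,cv2.COLOR_BGR2HSV),(105,70,25),(130,255,255)); m[:,:270]=0;m[:,380:]=0;m[:150]=0;m[230:]=0
print(np.nonzero(m)[1].max()+3)
cv2.imwrite('pics/s6c.png',cv2.resize(im[120:370,200:520],(768,600),interpolation=cv2.INTER_CUBIC))
```

```text
[ 0.5622 -0.0449  0.2621] [-2.5 -2.5  5.2] (np.float64(50.93659590925129), np.float64(0.21453270684269424)) (np.float64(51.29341066683682), np.float64(0.21655851753793015)) [ 0.07  0.02  0.06  0.03 -0.11 -0.09 -0.11] 22.2
330
```

View pics/s6c.png

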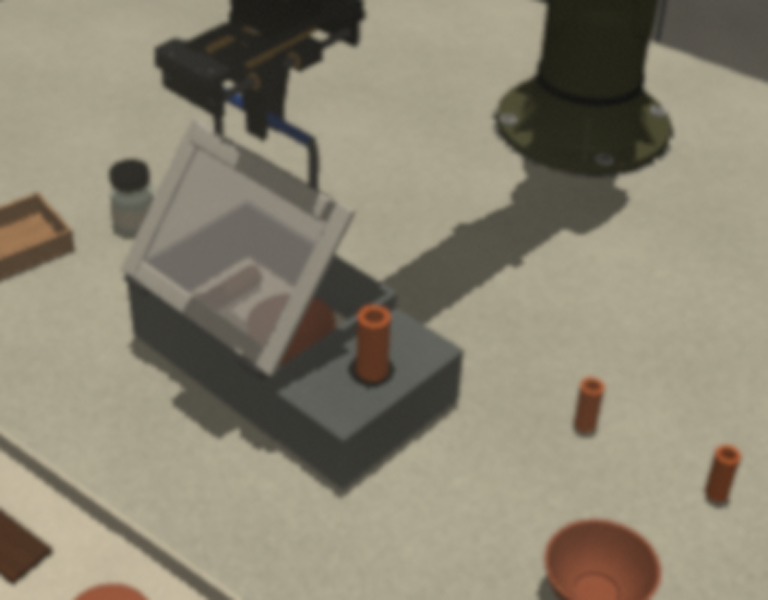

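The lid is held at about 51°, with the filter seated at crop (373,345) and everything else undisturbed. I'll let it settle briefly, then hand in.

Request:
apply_moves([
  [0, 0, 0, 0, 0, 0, 0],
  [0, 0, 0, 0, 0, 0, 0],
  [0, 0, 0, 0, 0, 0, 0],
  [0, 0, 0, 0, 0, 0, 0],
  [0, 0, 0, 0, 0, 0, 0],
])

```text
time_s: 22.7
tool_pos: [0.5622, -0.0449, 0.2621]
tool_rot: [-180.0, -0.0, 84.4]
force: [-2.3, -2.2, 4.8]
grip_width: 0.011
grasp_force: 30.0
```

Run:
```python
from arc import *
p=env.get_obs()['tool_pos']; a=angh(p,np.load('g0.npy'),np.load('h.npy')); print(a)
if 49.8<a[0]<52: print(env.sign_off())
```

```text
(np.float64(50.94260727782989), np.float64(0.21454067596895757))
the job is handed in; nothing more can be done
None
```

The job is handed in at 22.7 s with no verdict returned: the filter was pushed fully home and released first, then the lid was eased to about 63° (6° past balance) and back, and it is held still at about 51° (6° short), with the jar, bowl and tray untouched.

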